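# Weighing tray from the dispenser to the balance

## Robot

A 7-joint arm with a two-finger parallel gripper is mounted at the origin on the work surface. World frame = base frame: x ahead of the robot, y to its left, z up, the work surface at z = 0. Lengths are in mm, angles in rad, forces in N, time in s.
With the tool pointing down it reaches from about 400 to 875 mm from the base axis. Payload 4.4 kg.
Tool frame: the origin (TCP) lies at the very end of the fingers, on their centre line; the grasp point (between the pads) lies 19 mm behind it (ctrl.grasp_offset is the distance from the TCP to the grasp point, in mm); z points along the fingers, y is the line along which they close (so a half turn about z gives the same grasp; the last joint's range is limited). The gripper opens to 85 mm and grips with 20 to 120 N. Pads are 22 mm wide; open, the fingers measure 114 mm over their backs; the gripper's body (76 mm by 85 mm) begins 54 mm behind the grasp point. The pads swing forward as they close: fully open they stand 13 mm farther back than shut.
Start: joints at [-1.25, 0.628, 0.038, 1.517, -0.027, 0.996, -0.02], TCP at [245.174, 602.003, 206.313] pointing down, gripper open.
Joint ranges: [-3.06, 3.06], [-0.37, 2.12], [-1.25, 1.32], [0.18, 2.47], [-1.1, 4.24], [0.23, 1.98], [-2.94, 2.94]. Speed limits (rad/s): [2.57, 2.57, 3.14, 3.14, 3.14, 3.14, 3.14].

## Interface

Orientations are given as [roll, pitch, yaw] about the fixed x, y, z axes, in that order (R = Rz(yaw) Ry(pitch) Rx(roll)).
In Python, from cell import status, cams, ctrl gives the robot as it stands.
- The arm moves only by the tool move_arm, never from a script. Its argument "plan" is a list of rows, each a list of 3 entries, a list of its own where there are three numbers: the shift along the world's x, y, z in mm, then the turn, a rotation vector about the world's x, y, z in degrees, then the opening, from 0 (shut) to 1 (fully open). In form: [[[x, y, z], [wx, wy, wz], gripper], ...]. A call has 1 to 10 rows; each row shifts and turns the commanded pose from where the row before left it; what a row does not reach is not made up. A row lasts 1/8 s, in which the tool goes at most 62.5 mm and 10.7 degrees, less where a joint would pass 70% of its speed; a pose out of reach is approached as far as the arm can. A call with a gripper value outside its range is refused whole. The fingers move at their own pace and stop on an object; the grip force is fixed at half the most. Time passes only in rows, so rows that do not move let the fingers close. It gives the time, the measured TCP pose, the force, the opening and the grip force at its end, in the units of the state.
- status.read_state(): the state, without advancing time (a new reading comes with each control period).
- cams.get_image(name): name is "scene" or "top" or "wrist"; returns the picture (400x640x3 uint8, blue, green, red); there is no depth.
- cams.camera_params(name): a dict with "K" (3x3 intrinsics, pixels), "pose" (4x4, takes a point from camera to world coordinates); the wrist camera has in their place "tool_from_camera" (4x4, takes a point from camera to tool coordinates, whose origin is the TCP and whose axes are the flange's). Camera axes: x right, y down, z forward; pixel columns grow to the right and rows downward; lengths in mm; the calibration is good to about 2 mm. A picture is of the moment at which its call begins: read the wrist's pose just before it. camera_params takes no time and is no camera call.
- ctrl.finish_job(): hands the job in; it is judged then, once.
The state is a dict: "clock": time; "qpos": joint angles; "qd": joint speeds; "tau": joint torques, N m; "eef_pos": TCP position; "tool_rot": TCP orientation; "force": force on the tool from outside, world axes, zero at the start; "torque": the same for the moment, N m; "width": finger opening in mm; "gripper_force": force on a finger pad.
Only numpy, scipy, OpenCV 4.12 (cv2) and the standard library are available. Lean on these libraries where they do the work, as an engineer would, in place of code of your own. Each camera call takes 0.05 s, during which the arm holds its last target. There are 200 camera calls.

## Task

Fetch a clean weighing tray for the balance: push the dispenser's spring slide fully in so that the lowest tray of the stack starts out of the mouth, let the slide spring back, and draw that tray straight out by its end so that the other three drop down level in the dispenser. Carry it level, the right way up, and set it down gently, flat in the middle of the balance pan, then let go. Do not let any other tray come out, and do not disturb the glassware and bottles standing around.

Things in the scene. Friction and masses are not known exactly. Their poses are not given: they have to be found in the camera images.
- dispenser: Bottom-feed tray dispenser, fixed, dark steel and clear plastic. Origin on the bench under the middle of the tray magazine; -x points out of the mouth, +x to the push slide, z up. Magazine floor 30 mm above the bench, x -78 to +78 mm, 88 mm wide. Inside 144 x 64 mm, open on top. Walls 4 mm: sides (outer faces y +-36 mm) reach 80 mm above the bench in front, 116 mm in the rear half, back wall (x 76 mm) 116 mm.
- mouth (a point): Middle of the mouth's lower edge, on the outer face of the dispenser's front gate (dispenser x = -76 mm, 30 mm above the bench, same axes). The mouth is 16 mm high and 64 mm wide; the gate above it reaches 80 mm above the bench. The plinth ends 2 mm in front of it: beyond, a tray sticks out freely, 30 mm above the bare bench.
- slide (a joint): Push slide: 0 = fully out (rest), 0.060 = fully in (m, along the dispenser's -x). A spring returns it when let go: 2 N at rest, 4.4 N fully in; the stack's friction adds 2 to 6 N. Its 8 mm high blade passes under the back wall and pushes only the lowest tray, whose front end then stands about 50 mm beyond the gate; it stays there when the slide springs back.
- push_plate (a point): Middle (75 mm above the bench) of the rear face of the slide's upturned push plate, the face to push; moves with the slide. Plate 12 mm thick (17 mm with its black cap), 50 mm wide, 31 to 95 mm above the bench; at rest this face is at dispenser x = +187 mm, 111 mm behind the back wall. Free room behind and above; the slide bed under it is at most 40 mm high and ends at x = +211 mm.
- pan_centre (a point): Centre of the upper face of the balance pan, about 90 mm above the bench; x away from the balance's display, z up. Square steel pan, 180 x 180 mm, 6 mm thick, fixed.
- balance: Top-loading balance, fixed, grey, 300 mm (x) x 208 mm (y); origin on the bench under its middle, sloped display panel at its -x end; the pan's centre is 55 mm towards +x. Nothing except the pan is higher than 84 mm.
- tray_1: The lowest of four equal white porcelain weighing trays stacked in the dispenser, the one to fetch: rectangular, open at the top, 140 mm (x) x 60 mm (y) x 12 mm high, walls and bottom 3 mm, about 90 g, sides parallel to the dispenser's. Its front end (the one that comes out first) is at its -x; origin at the middle of its underside, 30 mm above the bench at the start; z up.
- tray_2: The second of four equal white porcelain weighing trays stacked in the dispenser; origin at the middle of its underside, 42 mm above the bench at the start.
- tray_3: The third of four equal white porcelain weighing trays stacked in the dispenser; origin at the middle of its underside, 54 mm above the bench at the start.
- tray_4: The top of four equal white porcelain weighing trays stacked in the dispenser; origin at the middle of its underside, 66 mm above the bench at the start.
- flask: Bystander, loose, to be left alone: conical glass flask, 84 mm wide, 132 mm high, beside the balance on the side away from the dispenser.
- beaker: Bystander, loose, to be left alone: glass beaker, 68 mm wide, 88 mm high, on one side of the dispenser.
- reagent_a: Bystander, loose, to be left alone: brown glass bottle, 64 mm wide, 135 mm high, on the other side of the dispenser.
- evaporating_dish: Bystander, loose, to be left alone: white porcelain bowl, 90 mm wide, 38 mm high, beyond the gap between dispenser and balance.
- spatula: Bystander, loose, to be left alone: steel laboratory spatula 200 mm long, 8 mm thick, lying flat beside the balance on the dispenser's side, along the bench's depth.
- pan: The same pan as a body (origin at the middle of its underside, 6 mm below pan_centre).
Mind the look-alikes: they are no part of the job. What is shaped like the tray_4 but pink is not meant.

How it is judged (in metres and radians):
On the way, in this order (a step that is already met when the one before it is completed fails the run):
1. the slide is pushed fully in (at least 54 mm) and the lowest tray has come at least 48 mm out with it (value of joint slide above 0.054 m and x of tray_1 in the frame of dispenser below -0.048 m), for 0.05 s.
2. the lowest tray is drawn clear and the other three have dropped level onto the magazine floor (x of tray_1 in the frame of dispenser below -0.14 m and z of tray_2 in the frame of dispenser below 0.034 m and x of each of tray_2, tray_3, tray_4 in the frame of dispenser above -0.01 m and angle between each of tray_2, tray_3, tray_4's own z axis and vertical below 0.06 rad and z of tray_3 in the frame of dispenser below 0.046 m and z of tray_4 in the frame of dispenser below 0.058 m), for 0.2 s.
At the end, for the whole second after the job is handed in: The tray that was lowest lies flat, right way up and at rest on the pan, its centre within 25 mm of the pan's centre, let go; the other three trays lie level (within 0.06 rad) one on another on the magazine floor, not more than 10 mm forward of the middle; the slide is back out (under 5 mm) (horizontal distance between tray_1 and pan_centre below 0.025 m and z of tray_1 in the frame of pan_centre between -0.004 and 0.004 m and angle between tray_1's own z axis and vertical below 0.05 rad and linear speed of tray_1 below 0.01 m/s and contact force between the fingers and tray_1 below 0.05 N and value of joint slide below 0.005 m and z of tray_2 in the frame of dispenser below 0.034 m and x of each of tray_2, tray_3, tray_4 in the frame of dispenser above -0.01 m and angle between each of tray_2, tray_3, tray_4's own z axis and vertical below 0.06 rad and z of tray_3 in the frame of dispenser below 0.046 m and z of tray_4 in the frame of dispenser below 0.058 m); the robot touches nothing.
It fails at once if another tray comes more than 25 mm out of the mouth or is lifted more than 15 mm (x of any of tray_2, tray_3, tray_4 in the frame of dispenser below -0.025 m or z of tray_2 in the frame of dispenser above 0.057 m or z of tray_3 in the frame of dispenser above 0.069 m or z of tray_4 in the frame of dispenser above 0.081 m).
It fails at once if the lowest tray is tipped more than 0.35 rad (angle between tray_1's own z axis and vertical above 0.35 rad).
It fails at once if the tray is let go more than 20 mm above the pan (z of tray_1 in the frame of pan_centre above 0.02 m and contact force between the fingers and tray_1 below 0.01 N).
It fails at once if the pan is struck or pressed with more than 40 N (contact force between anything else and pan above 40 N).
It fails at once if a bystander is moved more than 30 mm or tipped (distance of any of flask, beaker, reagent_a, evaporating_dish, spatula from where it was at the start of the episode above 0.03 m or angle between any of flask, beaker, reagent_a, evaporating_dish's own z axis and vertical above 0.5 rad).
It also fails if it takes over 61 s, if anything falls off the work surface, if the arm or the gripper's body presses on something with over 40 N, if the wrist force passes 120 N, or if a joint passes its speed limit or range.

## Working session

There is one attempt and no reset: what is moved stays moved. The work goes in short steps, Python scripts to look and compute and a tool call to move; the robot and the scene stay as the last step left them, time stands still between calls to the robot, and variables do not carry over. Pictures are saved under pics/ and viewed, at most 10 in all, crops included, and the job is handed in when it is done.

Besides the shell and the picture viewer there is one more tool, called after "Emit:" as a command line: name --argument value ..., lists and objects as JSON in quotes. move_arm: Moves the arm, as the interface text tells. Its arguments: {"type":"object","properties":{"plan":{"type":"array","items":{"type":"array"}}},"required":["plan"]}

```bash
mkdir -p pics; ls; python3 - <<'E'
from cell import status,cams,ctrl
import cv2,numpy as np
np.set_printoptions(suppress=True,precision=3)
s=status.read_state();print(s)
for n in("top","scene"):
    cv2.imwrite(f"pics/{n}0.png",cams.get_image(n));p=cams.camera_params(n);print(n,p["K"],p["pose"])
print(cams.camera_params("wrist"))
E
```

```text
pics
{'clock': 0.0, 'qpos': array([-1.25 ,  0.629,  0.038,  1.518, -0.027,  0.996, -0.02 ]), 'qd': array([-0.   , -0.   ,  0.001,  0.   , -0.   , -0.001,  0.003]), 'tau': array([  0.   , -56.339,   1.226, -19.345,   0.011,   0.011,  -0.   ]), 'eef_pos': array([244.895, 601.343, 205.36 ]), 'tool_rot': array([-3.14 , -0.   ,  2.755]), 'force': array([ 0.363, -0.323,  1.004]), 'torque': array([-0.018, -0.003, -0.035]), 'gripper_force': 0.0, 'width': 85.45199224487632}
top [[512.707   0.    316.416]
 [  0.    512.707 200.136]
 [  0.      0.      1.   ]] [[  -0.02    -0.989    0.149  321.183]
 [  -1.       0.02    -0.003  -26.427]
 [  -0.      -0.149   -0.989 1438.648]
 [   0.       0.       0.       1.   ]]
scene [[363.14    0.    318.544]
 [  0.    363.14  202.691]
 [  0.      0.      1.   ]] [[  -0.303    0.598   -0.742 1265.627]
 [   0.953    0.186   -0.239  201.195]
 [  -0.005   -0.78    -0.626  729.683]
 [   0.       0.       0.       1.   ]]
{'K': array([[315.927,   0.   , 319.456],
       [  0.   , 315.927, 198.409],
       [  0.   ,   0.   ,   1.   ]]), 'tool_from_camera': array([[  -0.001,   -0.947,   -0.321,   82.921],
       [   1.   ,   -0.001,   -0.   ,   -0.029],
       [   0.   ,   -0.321,    0.947, -168.374],
       [   0.   ,    0.   ,    0.   ,    1.   ]])}
```

View pics/top0.png

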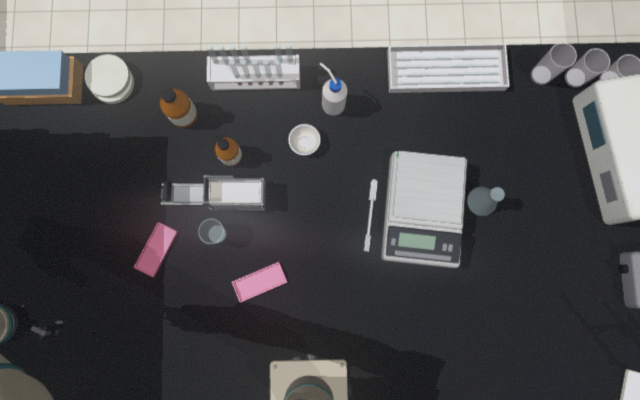

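View pics/scene0.png

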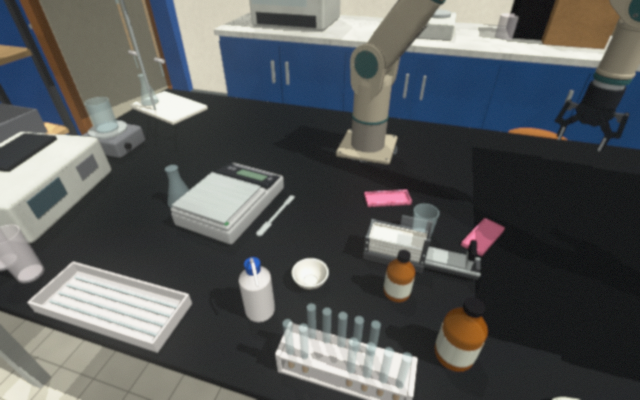

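The top view shows the dispenser at about (235,192), with its push plate at the left (166,193) and its mouth at the right (266,193). The balance is at (427,208). White trays in the magazine fit the description; the pink trays at (155,249) and (260,282) are the look-alikes. I'll confirm with an enlarged crop.

```bash
python3 - <<'E'
import cv2,numpy as np
t=cv2.imread("pics/top0.png")
a=cv2.resize(t[160:230,150:280],None,fx=6,fy=6,interpolation=cv2.INTER_CUBIC)
b=cv2.resize(t[145:272,370:500],None,fx=3,fy=3,interpolation=cv2.INTER_CUBIC)[:180*2+21]
def grid(im,u0,v0,f):
    for u in range(0,im.shape[1]//f,10):
        cv2.line(im,(u*f,0),(u*f,5),(0,255,255),1);cv2.putText(im,str(u0+u),(u*f,14),0,.33,(0,255,255),1)
    for v in range(0,im.shape[0]//f,10):
        cv2.line(im,(0,v*f),(5,v*f),(0,255,255),1);cv2.putText(im,str(v0+v),(6,v*f+4),0,.33,(0,255,255),1)
grid(a,150,160,6)
cv2.imwrite("pics/dispcrop.png",a)
b=cv2.resize(t[145:272,370:500],None,fx=4.6,fy=4.6,interpolation=cv2.INTER_CUBIC)
cv2.imwrite("pics/balcrop.png",b)
E
```

```text
(no output)
```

View pics/dispcrop.png

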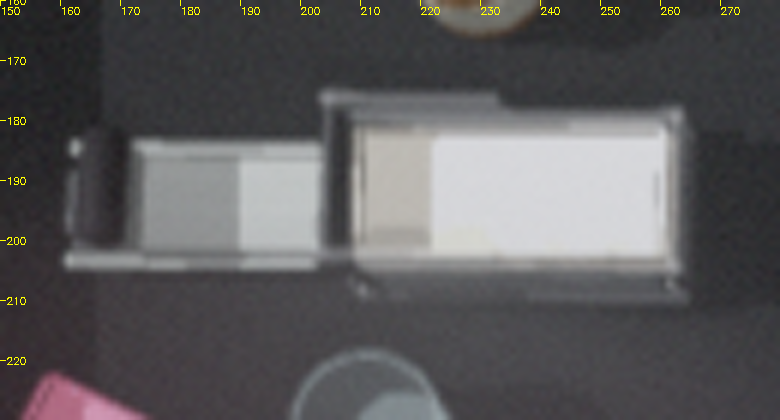

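View pics/balcrop.png

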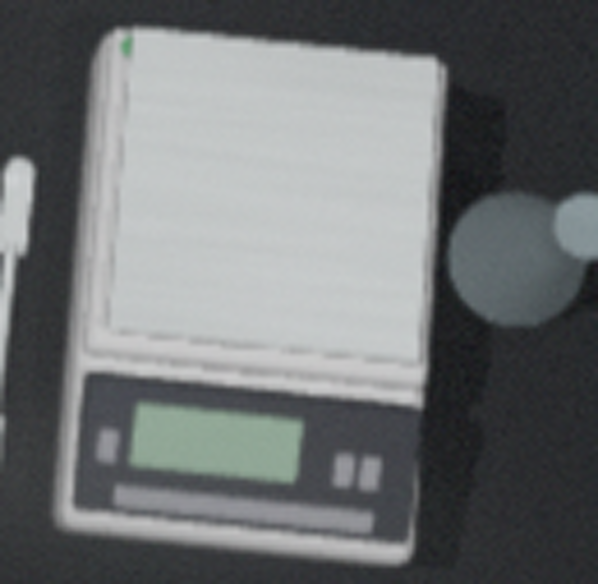

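The dispenser crop shows white trays in the magazine, the front rim at u≈264, the back wall at u≈203.5 and the push plate cap at u≈163–172. The pan's corners, in full-picture pixels, are about (398.7,151.1), (466.1,157.4), (461.7,223.7) and (393.5,216.7).

```bash
cat > h.py <<'E'
import numpy as np,cv2
from scipy.optimize import least_squares
from scipy.spatial.transform import Rotation as R
from cell import status,cams,ctrl
np.set_printoptions(suppress=True,precision=2)
def proj(n,P):
    p=cams.camera_params(n);T=np.linalg.inv(p["pose"]);q=(np.atleast_2d(P)@T[:3,:3].T+T[:3,3])@p["K"].T
    return q[:,:2]/q[:,2:]
def ray(n,uv,z):
    p=cams.camera_params(n);d=p["pose"][:3,:3]@np.linalg.solve(p["K"],[*uv,1]);o=p["pose"][:3,3]
    return o+d*(z-o[2])/d[2]
def loc(g,P):  # g=x,y,yaw
    c,s=np.cos(g[2]),np.sin(g[2]);P=np.atleast_2d(np.array(P,float))
    return np.c_[g[0]+c*P[:,0]-s*P[:,1],g[1]+s*P[:,0]+c*P[:,1],P[:,2]]
def fit(n,P,uv,g0):
    r=least_squares(lambda g:(proj(n,loc(g,P))-uv).ravel(),g0,x_scale=[100,100,1]);return r.x,r.fun.reshape(-1,2)
E
python3 - <<'E'
from h import *
P=[(-76,-36,80),(-76,36,80),(-78,44,30),(76,-36,116),(76,36,116)]
uv=np.array([(263.8,178.3),(263.8,205),(264.5,210),(203.5,175.5),(203.7,202)])
print(fit("top",P,uv,[530,200,1.57]))
c=[(398.7,151.1),(466.1,157.4),(461.7,223.7),(393.5,216.7)]
# pan frame x away from display = image up; y=left
print(fit("top",[(90,90,90),(90,-90,90),(-90,-90,90),(-90,90,90)],np.array(c),[300,-200,0]))
for n,p,z in [("dish",(305,140),20),("spat",(374,183),4),("spat2",(367,247),4),("flask",(483,201),20),("reagA",(230,153),60),("beaker",(211,232),40),("pinkA",(175,230),12),("pinkB",(262,265),12),("bottle",(333,105),20)]: print(n,ray("top",p,z))
E
```

```text
(array([554.11, 188.48,   1.54]), array([[-0.29, -0.02],
       [-0.89, -0.28],
       [ 0.94,  0.11],
       [ 0.78, -0.21],
       [-0.51,  0.4 ]]))
(array([ 553.81, -333.83,   -0.12]), array([[ 0.31, -0.22],
       [-0.44,  0.11],
       [-0.06,  0.01],
       [ 0.19,  0.11]]))
dish [708.51  -1.04  20.  ]
spat [ 583.08 -194.85    4.  ]
spat2 [ 402.01 -168.68    4.  ]
flask [ 522.93 -495.91   20.  ]
reagA [664.82 205.64  60.  ]
beaker [449.35 259.78  40.  ]
pinkA [459.51 365.99  12.  ]
pinkB [357.77 123.72  12.  ]
bottle [810.59 -83.34  20.  ]
```

Emit:
move_arm --plan '[[[40, -22, 0], [0, 0, -8.7], 0], [[40, -22, 0], [0, 0, -8.7], 0], [[40, -22, 0], [0, 0, -8.7], 0], [[40, -22, 0], [0, 0, -8.7], 0], [[40, -22, 0], [0, 0, -8.7], 0], [[40, -22, 0], [0, 0, -8.7], 0], [[40, -22, 0], [0, 0, -8.7], 0], [[37, -23, 0], [0, 0, -8.7], 0], [[0, 0, 0], [0, 0, 0], 0], [[0, 0, 0], [0, 0, 0], 0]]'

```text
clock: 1.35
eef_pos: [561.2, 425.5, 205.6]
tool_rot: [-3.14, -0.0, 1.541]
force: [0.4, 0.1, 0.5]
width: -0.2
gripper_force: 0.0
```

```bash
cat >> h.py <<'E'
def wcam(s):
    T=np.eye(4);T[:3,:3]=R.from_euler("xyz",s["tool_rot"]).as_matrix();T[:3,3]=s["eef_pos"]
    p=cams.camera_params("wrist");return p["K"],T@p["tool_from_camera"]
def wproj(s,P):
    K,C=wcam(s);C=np.linalg.inv(C);q=(np.atleast_2d(P)@C[:3,:3].T+C[:3,3])@K.T;return q[:,:2]/q[:,2:]
def wray(s,uv,z):
    K,C=wcam(s);d=C[:3,:3]@np.linalg.solve(K,[*uv,1]);o=C[:3,3];return o+d*(z-o[2])/d[2]
E
python3 - <<'E'
from h import *
s=status.read_state();im=cams.get_image("wrist")
g=[554.1,188.5,1.54]
P=[(187,-25,95),(187,25,95),(170,-25,95),(170,25,95),(76,-36,116),(76,36,116),(-76,-36,80),(-76,36,80)]
q=wproj(s,loc(g,P));print(q)
cv2.imwrite("pics/w1raw.png",im)
for a in q: cv2.circle(im,tuple(int(round(v)) for v in a),3,(0,0,255),1)
cv2.imwrite("pics/w1.png",im)
E
```

```text
[[345.79 235.65]
 [294.32 235.58]
 [345.32 251.27]
 [294.76 251.2 ]
 [355.18 343.34]
 [284.71 343.2 ]
 [347.9  416.74]
 [291.84 416.6 ]]
```

View pics/w1.png

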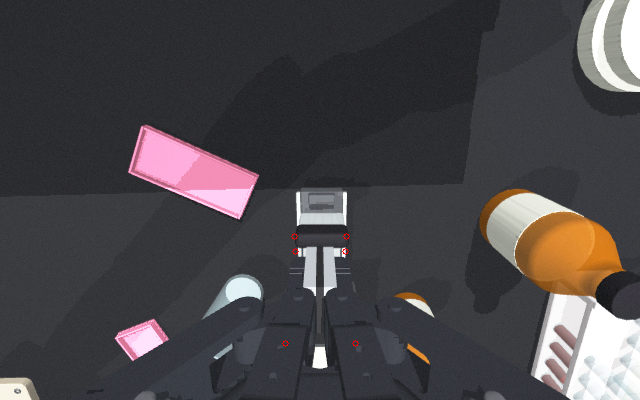

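The wrist view shows the slide's black-capped push plate at columns 295–347, rows 226–248. That agrees with the predicted marks, so the pose holds to within 1–2 mm sideways. Next I descend behind the plate.

Emit:
move_arm --plan '[[[0, 0, -48], [0, 0, 0], 0], [[0, 0, -48], [0, 0, 0], 0], [[0, 0, -48], [0, 0, 0], 0], [[0, -20, 0], [0, 0, 0], 0], [[0, -8, 0], [0, 0, 0], 0], [[0, -6, 0], [0, 0, 0], 0], [[0, 0, 0], [0, 0, 0], 0]]'

```text
clock: 2.28
eef_pos: [562.5, 391.6, 63.4]
tool_rot: [3.14, -0.001, 1.54]
force: [-0.3, 0.5, -0.6]
width: -0.0
gripper_force: 0.0
```

Emit:
move_arm --plan '[[[0, -6, 0], [0, 0, 0], 0], [[0, -6, 0], [0, 0, 0], 0], [[0, -6, 0], [0, 0, 0], 0], [[0, -6, 0], [0, 0, 0], 0], [[0, 0, 0], [0, 0, 0], 0]]'

```text
clock: 2.9
eef_pos: [561.6, 369.6, 62.9]
tool_rot: [-3.142, -0.004, 1.541]
force: [-1.6, 3.8, 1.7]
width: 0.0
gripper_force: 2.3
```

Emit:
move_arm --plan '[[[0, -6, 0], [0, 0, 0], 0], [[0, -6, 0], [0, 0, 0], 0], [[0, -6, 0], [0, 0, 0], 0], [[0, -6, 0], [0, 0, 0], 0], [[0, -6, 0], [0, 0, 0], 0], [[0, -4, 0], [0, 0, 0], 0], [[0, 0, 0], [0, 0, 0], 0]]'

```text
clock: 3.78
eef_pos: [560.8, 337.0, 62.9]
tool_rot: [-3.14, -0.005, 1.542]
force: [-2.4, 8.7, 3.0]
width: 0.0
gripper_force: 3.5
```

Emit:
move_arm --plan '[[[0, -3, 0], [0, 0, 0], 0], [[0, -3, 0], [0, 0, 0], 0], [[0, 0, 0], [0, 0, 0], 0]]'

```text
clock: 4.15
eef_pos: [560.6, 331.7, 62.9]
tool_rot: [-3.14, -0.006, 1.542]
force: [-2.5, 7.3, 2.7]
width: 0.1
gripper_force: 4.0
```

Emit:
move_arm --plan '[[[0, -2, 0], [0, 0, 0], 0], [[0, -2, 0], [0, 0, 0], 0], [[0, -2, 0], [0, 0, 0], 0], [[0, 0, 0], [0, 0, 0], 0]]'

```text
clock: 4.65
eef_pos: [560.6, 326.9, 62.9]
tool_rot: [-3.14, -0.007, 1.543]
force: [-3.2, 9.6, 1.7]
width: 0.1
gripper_force: 4.8
```

Emit:
move_arm --plan '[[[0, -2, 0], [0, 0, 0], 0], [[0, -2, 0], [0, 0, 0], 0], [[0, 0, 0], [0, 0, 0], 0]]'

```text
clock: 5.03
eef_pos: [560.5, 326.8, 63.1]
tool_rot: [-3.142, -0.012, 1.545]
force: [-2.0, 15.8, -0.7]
width: -0.2
gripper_force: 7.9
```

Emit:
move_arm --plan '[[[0, 12, 0], [0, 0, 0], 0], [[0, 15, 0], [0, 0, 0], 0], [[0, 20, 0], [0, 0, 0], 0], [[0, 22, 0], [0, 0, 0], 0], [[0, 15, 0], [0, 0, 0], 0], [[0, 5, 48], [0, 0, 0], 0], [[0, 0, 48], [0, 0, 0], 0], [[0, 0, 44], [0, 0, 0], 0]]'

```text
clock: 6.02
eef_pos: [562.8, 405.2, 203.8]
tool_rot: [3.14, 0.002, 1.539]
force: [0.1, 0.1, 0.4]
width: -0.0
gripper_force: 0.0
```

Emit:
move_arm --plan '[[[-2, -50, 0], [0, 0, 0], 0.5], [[-2, -50, 0], [0, 0, 0], 1], [[-2, -50, 0], [0, 0, 0], 1], [[-2, -50, 0], [0, 0, 0], 1], [[-2, -50, 0], [0, 0, 0], 1], [[0, -50, 0], [0, 0, 0], 1], [[0, -15, 0], [0, 0, 0], 1], [[0, 0, 0], [0, 0, 0], 1], [[0, 0, 0], [0, 0, 0], 1]]'

```text
clock: 7.15
eef_pos: [552.2, 93.0, 202.1]
tool_rot: [-3.141, -0.001, 1.542]
force: [0.8, -0.2, 0.3]
width: 85.3
gripper_force: 0.0
```

```bash
python3 - <<'E'
from h import *
s=status.read_state();im=cams.get_image("wrist");cv2.imwrite("pics/w2raw.png",im);t=cams.get_image("top");cv2.imwrite("pics/top2.png",t)
print(s["eef_pos"],s["tool_rot"],s["width"])
g=[554.1,188.5,1.54]
P=[(-126,-30,42),(-126,30,42),(-80,-30,42),(-80,30,42),(-76,-36,80),(-76,36,80)]
q=wproj(s,loc(g,P));print(q)
for a in q: cv2.circle(im,tuple(int(round(v)) for v in a),3,(0,0,255),1)
t=cv2.resize(t[160:230,150:280],(640,345),interpolation=cv2.INTER_CUBIC)[:200]
cv2.imwrite("pics/w2.png",np.vstack([im,t]))
E
```

```text
[552.22  93.   202.1 ] [-3.14 -0.    1.54] 85.28826502058122
[[345.95 200.08]
 [291.41 199.99]
 [347.2  158.79]
 [290.23 158.7 ]
 [357.09 162.8 ]
 [280.1  162.67]]
```

View pics/w2.png

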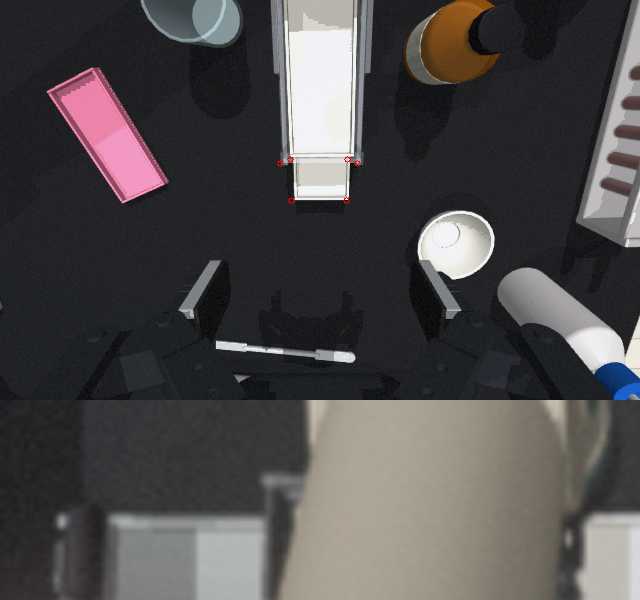

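The tray sticks out as planned, with its front edge at row ≈200 and columns ≈294–350. The gate is at row ≈160, and the slide is back out. The tray sits about 3 px right of prediction, so I'll measure it finely.

```bash
python3 - <<'E'
from h import *
s=status.read_state();im=cv2.imread("pics/w2raw.png");G=cv2.cvtColor(im,cv2.COLOR_BGR2GRAY).astype(int)
for v in (172,180,188,195): 
    r=np.where(G[v,270:380]>110)[0]+270;print(v,r[0],r[-1],wray(s,(r[0]-.5,v),42)[:2],wray(s,(r[-1]+.5,v),42)[:2])
for u in (310,322,334):
    r=np.where(G[170:230,u]>110)[0]+170;print(u,r[-1],wray(s,(u,r[-1]+.5),40)[:2])
print(G[185,286:300],G[185,344:358])
E
```

```text
172 294 349 [524.17  95.  ] [583.94  93.31]
180 294 348 [523.68  86.17] [582.88  84.49]
188 294 348 [523.19  77.18] [582.89  75.49]
195 294 348 [522.75  69.19] [582.89  67.49]
310 199 [540.51  62.8 ]
322 199 [553.78  62.42]
334 199 [567.04  62.05]
[ 19  28  23  24  29  25  29  66 241 242 205 156 173 187] [243 206 117 244 242  86  27  17  33  36  39  33  33  40]
```

Emit:
move_arm --plan '[[[1.5, 0, -45], [0, 0, 0], 1], [[0, 0, -45], [0, 0, 0], 1], [[0, 0, -40], [0, 0, 0], 1], [[0, 0, -25], [0, 0, 0], 1], [[0, 0, -12], [0, 0, 0], 1], [[0, 0, -4], [0, 0, 0], 1], [[0, 0, 0], [0, 0, 0], 1]]'

```text
clock: 8.12
eef_pos: [554.2, 91.3, 31.9]
tool_rot: [3.14, -0.0, 1.54]
force: [-0.1, -0.5, -0.7]
width: 85.6
gripper_force: 0.0
```

```bash
python3 - <<'E'
from h import *
s=status.read_state();print(s["eef_pos"],s["tool_rot"],s["force"]);cv2.imwrite("pics/w3.png",cv2.resize(cams.get_image("wrist")[100:400,120:520],(800,600)))
E
```

```text
[554.24  91.32  31.91] [ 3.14 -0.    1.54] [-0.12 -0.48 -0.71]
```

View pics/w3.png

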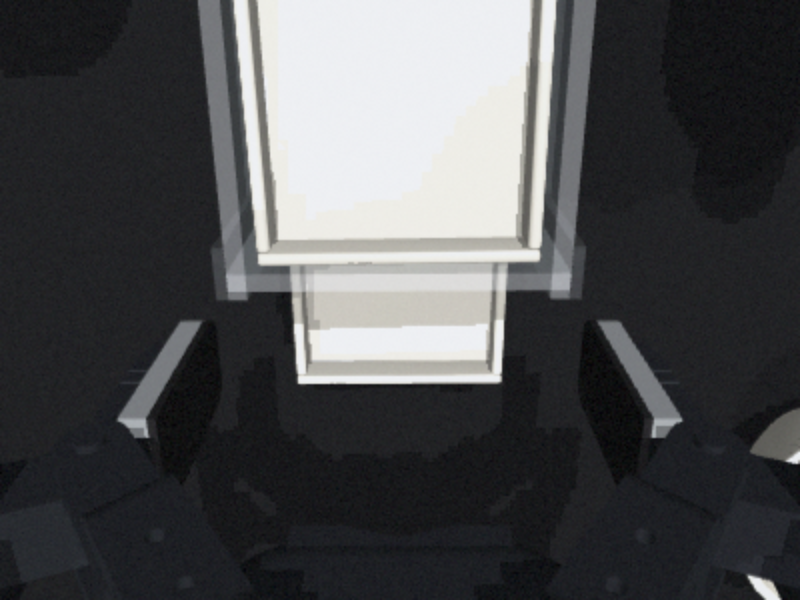

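The view shows the fingers centred on the tray: fingers at 205 and 597, tray at 298–502 in the crop. With the fingers open their tips sit high, so I lower another 8 mm and close.

Emit:
move_arm --plan '[[[-0.5, 1, -8], [0, 0, 0], 1], [[0, 0, 0], [0, 0, 0], 0.8], [[0, 0, 0], [0, 0, 0], 0.6], [[0, 0, 0], [0, 0, 0], 0.4], [[0, 0, 0], [0, 0, 0], 0.2], [[0, 0, 0], [0, 0, 0], 0], [[0, 0, 0], [0, 0, 0], 0]]'

```text
clock: 9.05
eef_pos: [553.2, 92.0, 23.4]
tool_rot: [3.141, -0.0, 1.54]
force: [-0.5, -0.1, 0.3]
width: 0.3
gripper_force: 0.0
```

```bash
python3 - <<'E'
from h import *
s=status.read_state();print(s["eef_pos"],s["tool_rot"],s["force"],s["width"]);cv2.imwrite("pics/w4.png",cv2.resize(cams.get_image("wrist")[100:400,120:520],(800,600)))
E
```

```text
[553.22  91.98  23.36] [ 3.14 -0.    1.54] [-0.48 -0.13  0.3 ] 0.26329717790374907
```

View pics/w4.png

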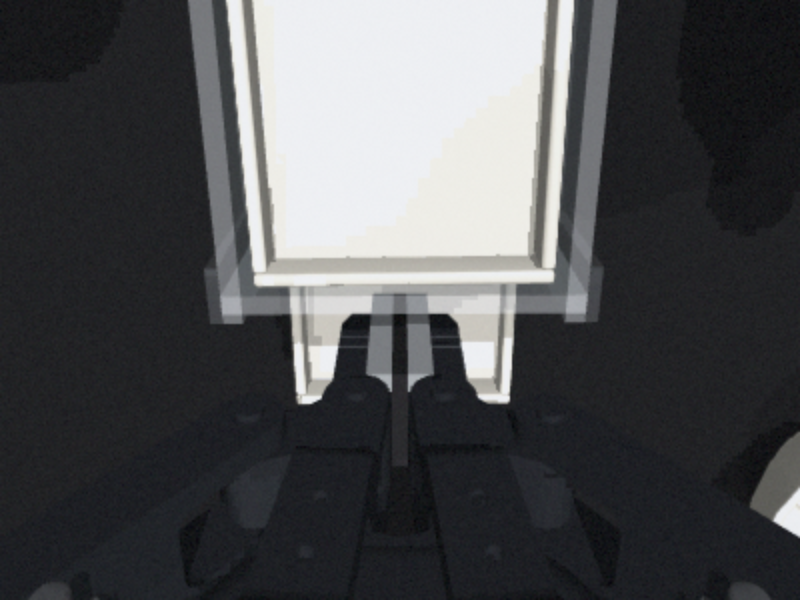

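The picture shows the shut fingers lying above the tray with no force on them, so they passed over it. From the earlier wrist picture, I solved the open pad tip to be about 46 mm behind the stated TCP, not 13 mm. The real tips are therefore about 30 mm higher than stated; I'll check that in numbers.

```bash
python3 - <<'E'
from h import *
print(ctrl.grasp_offset)
G=cv2.cvtColor(cv2.imread("pics/w1raw.png"),cv2.COLOR_BGR2GRAY).astype(int)
print(G[215:262,312]); print(G[262,295:345])
p=cams.camera_params("wrist");C=np.linalg.inv(p["tool_from_camera"])
for x,y,z in [(11,0,0),(11,0,-15),(11,0,-30),(11,42.6,-13),(11,42.6,-46)]:
    q=p["K"]@(C[:3,:3]@[x,y,z]+C[:3,3]);print((x,y,z),q[:2]/q[2])
E
```

```text
18.700000000000003
[215 215 213 214 212 215 212 211 205 120  40  41  40  37  37  39  35  44
  49  58  69  68  68  68  64  63  65  57  57  56  61  85 183 203 202 203
 202 203 199 204 200 203 201 201 203 201 201]
[ 53  53  58  55  56  56  57  57  57  66 173 202 202 203 202 201 200 199
 203 202 198 121  51  51  46  52  44  58 129 200 203 202 202 201 201 204
 203 200 200 167  58  55  53  56  57  56  56  56  56  52]
(11, 0, 0) [319.67 222.46]
(11, 0, -15) [319.67 233.54]
(11, 0, -30) [319.68 246.68]
(11, 42.6, -13) [398.74 231.92]
(11, 42.6, -46) [416.52 263.6 ]
```

Emit:
move_arm --plan '[[[0.5, 0, 0], [0, 0, 0], 0.5], [[0, 0, 0], [0, 0, 0], 1], [[0, 0, 0], [0, 0, 0], 1], [[0, 0, 0], [0, 0, 0], 1], [[0, 0, 0], [0, 0, 0], 1]]'

```text
clock: 9.72
eef_pos: [553.6, 92.0, 23.3]
tool_rot: [-3.142, -0.0, 1.54]
force: [0.5, 1.1, 0.1]
width: 85.7
gripper_force: 0.0
```

The check agrees: the shut tip is at d = 30 and the open tip at d = 46. I lower about 29 mm in guarded steps.

Emit:
move_arm --plan '[[[0, 0, -8], [0, 0, 0], 1], [[0, 0, -8], [0, 0, 0], 1], [[0, 0, 0], [0, 0, 0], 1]]'

```text
clock: 10.1
eef_pos: [552.9, 91.9, 6.3]
tool_rot: [-3.14, 0.0, 1.54]
force: [0.3, 0.8, 0.2]
width: 85.8
gripper_force: 0.0
```

Emit:
move_arm --plan '[[[0, 0, -5], [0, 0, 0], 1], [[0, 0, -4], [0, 0, 0], 1], [[0, 0, 0], [0, 0, 0], 1]]'

```text
clock: 10.48
eef_pos: [553.4, 91.9, -2.0]
tool_rot: [-3.141, 0.0, 1.54]
force: [0.9, 0.2, -0.2]
width: 85.5
gripper_force: 0.0
```

Emit:
move_arm --plan '[[[0.5, 0, -4], [0, 0, 0], 1], [[0, 0, 0], [0, 0, 0], 0.85], [[0, 0, 0], [0, 0, 0], 0.75], [[0, 0, 0], [0, 0, 0], 0.65], [[0, 0, 0], [0, 0, 0], 0.55], [[0, 0, 0], [0, 0, 0], 0.4], [[0, 0, 0], [0, 0, 0], 0.4]]'

```text
clock: 11.35
eef_pos: [554.2, 92.0, -5.2]
tool_rot: [3.141, -0.0, 1.54]
force: [-0.7, -0.2, 5.0]
width: 58.9
gripper_force: 64.8
```

Gripped at 59 mm. I now draw the tray straight out.

Emit:
move_arm --plan '[[[-0.2, -5, 0], [0, 0, 0], 0.3], [[-0.3, -10, 0], [0, 0, 0], 0.3], [[-0.3, -10, 0], [0, 0, 0], 0.3], [[-0.3, -10, 0], [0, 0, 0], 0.3], [[-0.3, -10, 0], [0, 0, 0], 0.3], [[-0.3, -10, 0], [0, 0, 0], 0.3], [[-0.3, -10, 0], [0, 0, 0], 0.3], [[-0.3, -10, 0], [0, 0, 0], 0.3], [[0, 0, 0], [0, 0, 0], 0.3]]'

```text
clock: 12.48
eef_pos: [551.8, 14.4, -5.6]
tool_rot: [3.141, 0.002, 1.538]
force: [-0.1, -2.9, 0.3]
width: 59.0
gripper_force: 64.3
```

Emit:
move_arm --plan '[[[-0.3, -10, 0], [0, 0, 0], 0.3], [[-0.3, -10, 0], [0, 0, 0], 0.3], [[-0.3, -10, 0], [0, 0, 0], 0.3], [[-0.3, -10, 0], [0, 0, 0], 0.3], [[0, -10, 0], [0, 0, 0], 0.3], [[0, 0, 0], [0, 0, 0], 0.3], [[0, 0, 0], [0, 0, 0], 0.3]]'

```text
clock: 13.35
eef_pos: [550.6, -32.6, -5.7]
tool_rot: [-3.141, -0.0, 1.54]
force: [-0.1, 0.5, -1.1]
width: 58.6
gripper_force: 64.4
```

```bash
python3 - <<'E'
from h import *
s=status.read_state();im=cams.get_image("wrist");print(s["eef_pos"],s["force"])
t=cams.get_image("top");cv2.imwrite("pics/w5raw.png",im);cv2.imwrite("pics/top5.png",t)
cv2.imwrite("pics/w5.png",np.vstack([im,cv2.resize(t[160:230,150:350],(640,224),interpolation=cv2.INTER_CUBIC)[:200]]))
E
```

```text
[550.64 -32.6   -5.72] [-0.09  0.53 -1.06]
```

View pics/w5.png

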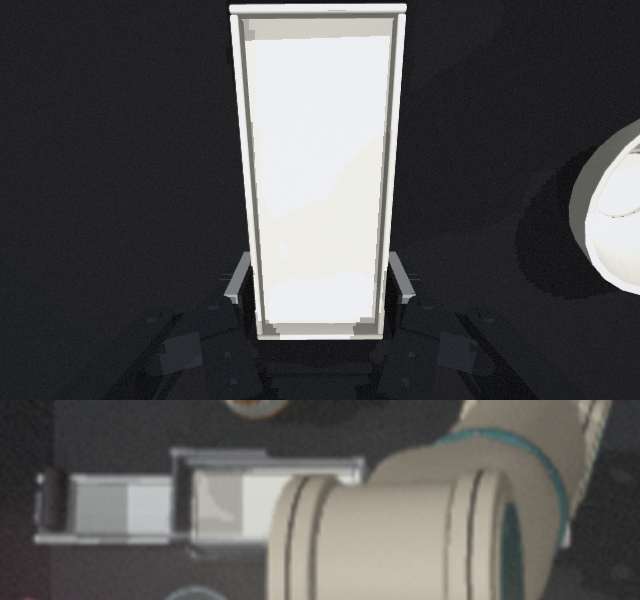

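The tray is held between the fingers and fully clear of the mouth: rear rim at row 8, front rim at row 339. The top view shows the slide out at rest and the stack in place. Next I compute the tray's pose in the tool frame.

```bash
python3 - <<'E'
from h import *
G=cv2.cvtColor(cv2.imread("pics/w5raw.png"),cv2.COLOR_BGR2GRAY).astype(int)
def e(v): r=np.where(G[v,215:420]>110)[0]+215;return r[0],r[-1]
vs=[20,60,100,140,180,220,240]
L=np.polyfit(vs,[e(v)[0]-.5 for v in vs],1);Rr=np.polyfit(vs,[e(v)[1]+.5 for v in vs],1)
us=[270,300,320,340,370]
top=np.mean([np.where(G[:60,u]>110)[0][0]-.5 for u in us]);bot=np.mean([np.where(G[:360,u]>110)[0][-1]+.5 for u in us])
print(top,bot,[G[330:345,u] for u in(300,340)])
uv=[]
for v in(top,bot): uv+=[(np.polyval(L,v),v),(np.polyval(Rr,v),v)]
uv=np.array(uv);print(uv)
# tray frame: x rear(+), in tool x; y ; rim z
obj=np.array([(70,30,0),(70,-30,0),(-70,30,0),(-70,-30,0)],float)
p=cams.camera_params("wrist")
ok,rv,tv=cv2.solvePnP(obj,uv,p["K"],None)
Cm=p["tool_from_camera"];Rt=Cm[:3,:3]@cv2.Rodrigues(rv)[0];t=Cm[:3,:3]@tv.ravel()+Cm[:3,3]
print("centre of rim in tool",t,"\n",Rt, cv2.projectPoints(obj,rv,tv,p["K"],None)[0].reshape(-1,2)-uv)
E
```

```text
3.3 339.3 [array([177, 180, 177, 181, 194, 236, 238, 239, 237, 220,  22,  24,  25,
        20,  23]), array([178, 179, 178, 181, 209, 239, 240, 239, 235, 155,  27,  23,  24,
        23,  22])]
[[228.29   3.3 ]
 [406.65   3.3 ]
 [256.79 339.3 ]
 [381.88 339.3 ]]
centre of rim in tool [ 40.81  -0.46 -47.01] 
 [[ 1. -0.  0.]
 [-0. -1.  0.]
 [ 0. -0. -1.]] [[ 0.05  0.42]
 [ 0.17 -0.29]
 [-0.5   0.11]
 [ 0.18 -0.29]]
```

PnP puts the tray level, with its centre 40.8 mm behind the TCP along +y and its underside 35 mm above the TCP. I lift, carry it over and lower it.

Emit:
move_arm --plan '[[[0, -3, 8], [0, 0, 0], 0.3], [[0, -5, 18], [0, 0, 0], 0.3], [[0, -10, 22], [0, 0, 0], 0.3], [[0, -15, 22], [0, 0, 0], 0.3], [[0, -20, 20], [0, 0, 0], 0.3], [[0, -25, 10], [0, 0, 0], 0.3], [[0, -30, 0], [0, 0, 0], 0.3], [[0, -30, 0], [0, 0, 0], 0.3], [[0, -30, 0], [0, 0, 0], 0.3], [[0, -30, 0], [0, 0, 0], 0.3]]'

```text
clock: 14.7
eef_pos: [550.7, -232.6, 95.9]
tool_rot: [3.14, 0.001, 1.54]
force: [-0.2, 0.3, -1.7]
width: 58.8
gripper_force: 64.5
```

Emit:
move_arm --plan '[[[0, -30, 0], [0, 0, 0], 0.3], [[0, -30, 0], [0, 0, 0], 0.3], [[0, -30, 0], [0, 0, 0], 0.3], [[0, -25, 0], [0, 0, 0], 0.3], [[0, -18, 0], [0, 0, 0], 0.3], [[0, -8, 0], [0, 0, 0], 0.3], [[0, -2, 0], [0, 0, 0], 0.3], [[0, 0, 0], [0, 0, 0], 0.3], [[0, 0, 0], [0, 0, 0], 0.3]]'

```text
clock: 15.82
eef_pos: [551.0, -372.8, 94.3]
tool_rot: [-3.141, -0.001, 1.541]
force: [-0.4, 0.1, -1.4]
width: 59.1
gripper_force: 64.5
```

Emit:
move_arm --plan '[[[1, -1.5, -10], [0, 0, 0], 0.3], [[0.5, 0, -10], [0, 0, 0], 0.3], [[0, 0, -8], [0, 0, 0], 0.3], [[0, 0, -4], [0, 0, 0], 0.3], [[0, 0, -2], [0, 0, 0], 0.3], [[0, 0, -1], [0, 0, 0], 0.3], [[0, 0, 0], [0, 0, 0], 0.3]]'

```text
clock: 16.7
eef_pos: [551.8, -375.3, 60.5]
tool_rot: [-3.141, -0.001, 1.54]
force: [-3.1, 2.5, 5.8]
width: 58.6
gripper_force: 69.2
```

Emit:
move_arm --plan '[[[0, 0, -1], [0, 0, 0], 0.3], [[0, 0, -1], [0, 0, 0], 0.3], [[0, 0, 0], [0, 0, 0], 0.3]]'

```text
clock: 17.08
eef_pos: [551.9, -375.2, 60.4]
tool_rot: [3.141, -0.001, 1.54]
force: [-5.7, 4.5, 17.4]
width: 58.6
gripper_force: 75.5
```

Emit:
move_arm --plan '[[[0, 0, 1], [0, 0, 0], 0.3], [[0, 0, 1], [0, 0, 0], 0.3], [[0, 0, 0], [0, 0, 0], 0.3]]'

```text
clock: 17.45
eef_pos: [551.8, -375.2, 60.5]
tool_rot: [-3.141, -0.001, 1.54]
force: [-2.9, 3.3, 7.9]
width: 58.3
gripper_force: 70.2
```

```bash
python3 - <<'E'
from h import *
s=status.read_state();print(s["force"],s["eef_pos"])
im=cams.get_image("wrist");cv2.imwrite("pics/w6raw.png",im)
t=cams.get_image("top");cv2.imwrite("pics/top6.png",t)
G=cv2.cvtColor(im,cv2.COLOR_BGR2GRAY).astype(int)
p=cams.camera_params("wrist");C=np.linalg.inv(p["tool_from_camera"])
# predicted rim corners if tray unchanged in grip
for x,y in((110.8,30),(110.8,-30),(-29.2,30),(-29.2,-30)):
    q=p["K"]@(C[:3,:3]@[x,y-.5,-47]+C[:3,3]);print(q[:2]/q[2])
for u in(300,320,340): print(G[325:350,u],G[:14,u])
E
```

```text
[-2.92  3.27  7.85] [ 551.85 -375.25   60.48]
[407.51   3.09]
[228.59   3.27]
[381.46 338.75]
[255.92 338.78]
[122 119 122 119 123 121 125 123 126 142 173 172 142 138 117 102  89  69
  65  66  67  70  71  72  67] [142 127 127 133 174 177 175 176 173 177 169 145 119  89]
[120 122 120 122 123 123 123 125 126 144 176 176 176 175 125 101 103  97
  71  67  66  65  68  64  65] [130 130 125 126 175 174 175 178 175 175 166 140 116  84]
[117 117 120 120 123 125 126 123 128 148 177 177 176 171 115  99 102 101
 101  93  55  59  53  52  57] [127 129 128 130 177 176 173 175 176 174 163 138 112  81]
```

Contact is confirmed and the tray is unmoved in the grip, still level. I release it and retreat upward.

Emit:
move_arm --plan '[[[0, 0, 0.5], [0, 0, 0], 0.6], [[0, 0, 0], [0, 0, 0], 0.7], [[0, 0, 0], [0, 0, 0], 0.75], [[0, 0, 0], [0, 0, 0], 0.8], [[0, 0, 0], [0, 0, 0], 0.9], [[0, 0, 0], [0, 0, 0], 1], [[0, 0, 0], [0, 0, 0], 1]]'

```text
clock: 18.42
eef_pos: [552.3, -375.5, 59.8]
tool_rot: [3.141, 0.0, 1.54]
force: [0.7, 0.7, -1.3]
width: 85.1
gripper_force: 0.0
```

Emit:
move_arm --plan '[[[0, 0, 10], [0, 0, 0], 1], [[0, 0, 25], [0, 0, 0], 1], [[0, 0, 40], [0, 0, 0], 1], [[0, 0, 45], [0, 0, 0], 1], [[-20, 20, 45], [0, 0, 0], 1], [[-30, 40, 0], [0, 0, 0], 1], [[-30, 50, 0], [0, 0, 0], 1], [[-30, 50, 0], [0, 0, 0], 1], [[0, 0, 0], [0, 0, 0], 1], [[0, 0, 0], [0, 0, 0], 1]]'

```text
clock: 19.68
eef_pos: [443.1, -216.2, 225.9]
tool_rot: [3.139, 0.001, 1.54]
force: [-0.6, 0.2, 0.4]
width: 85.4
gripper_force: 0.0
```

```bash
python3 - <<'E'
from h import *
s=status.read_state();print(s["eef_pos"],s["force"])
t=cams.get_image("top");cv2.imwrite("pics/top7.png",t)
g=[554.1,188.5,1.54]
print("pred tray rear/front top edges, 3 high:",proj("top",loc(g,[(68,0,66),(-68,0,66),(68,0,78),(-68,0,78)])))
a=cv2.resize(t[160:230,150:280],(650,350),interpolation=cv2.INTER_CUBIC)[50:300]
b=cv2.resize(t[145:272,370:500],(350,342),interpolation=cv2.INTER_CUBIC)
w=cv2.resize(cams.get_image("wrist"),(450,281));bb=np.zeros((342,800,3),np.uint8);bb[:,:350]=b;bb[:281,350:]=w
aa=np.zeros((250,800,3),np.uint8);aa[:,:650]=a
cv2.imwrite("pics/fin.png",np.vstack([aa,bb]))
E
```

```text
[ 443.1  -216.17  225.87] [-0.58  0.16  0.39]
pred tray rear/front top edges, 3 high: [[210.69 191.86]
 [260.78 192.39]
 [209.78 191.12]
 [260.3  191.66]]
```

View pics/fin.png

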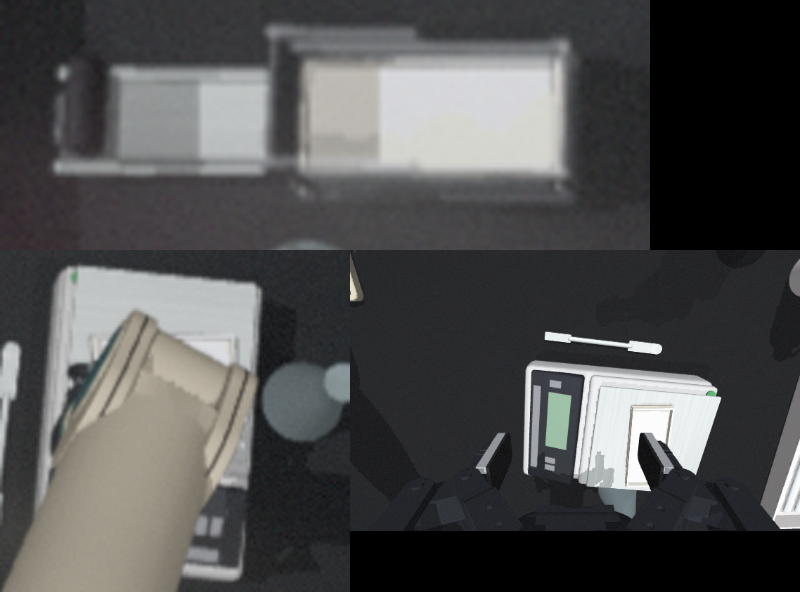

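The last picture shows the tray lying flat on the pan, the slide at rest, and the stack inside the magazine with nothing out of the mouth. I check the tray's centre in numbers, then hand in.

```bash
python3 - <<'E'
from h import *
print(proj("top",loc([553.8,-333.8,1.54],[(70,-30,102),(-70,-30,102)])), "seen approx (404,176.6),(457,177)")
P=[ray("top",(404,176.6),102),ray("top",(457,177),102)];c=np.mean(P,0)[:2]-[30,0];print(P,c)
if np.hypot(*(c-[553.8,-333.8]))<15: print(ctrl.finish_job())
E
```

```text
[[404.35 174.71]
 [457.09 175.27]] seen approx (404,176.6),(457,177)
[array([ 580.86, -263.6 ,  102.  ]), array([ 576.97, -404.18,  102.  ])] [ 548.91 -333.89]
the job is handed in; nothing more can be done
None
```

The lowest tray is on the balance pan, flat and about 5 mm from its centre by the top camera, and let go; the slide is back out, the other three trays are still in the dispenser, and the job is handed in (no verdict came back).

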